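Oil and set the slide's thumbscrew

TASK

Take the dauber out of its wooden stand, dip its tip well down into the open pot, touch the tip to the top of the brass oil cup on the slide head, and stand the dauber back upright in its stand's hole. Then turn the winged thumbscrew clockwise until it seats, back it off a quarter turn and finish while still gripping it there, without letting go. Keep the pot upright, and leave it and the other things on the bench where they are.

Things in the scene. Friction and masses are not known exactly. Their poses are not given: they have to be found in the camera images.
- slide_head: Slide head fixed to the bench: aluminium base plate 140 x 90 x 12 mm, on it a dark steel block 110 (x) x 50 (y) mm, its top 55 mm above the bench, and through it a 24 mm square bar 140 mm long along y. Origin: centre of the underside, z up. The thumbscrew's vertical axis is at x = -25 mm, y = 0; the oil cup at x = +37 mm, y = 0.
- oil_cup_top (a point): Centre of the top face of the oil cup: a fixed solid brass disc 22 mm across, 8 mm high, standing on the block at the end away from the thumbscrew; its top is 63 mm above the bench, with a small dark spot in its middle.
- wings (a point): Centre of the thumbscrew's steel head: a flat bar 42 mm long (this point's x), 8 mm thick (y), 24 mm high, sides flat; this point is 97 mm above the bench, the bar's underside 85, its top 109. Below it: a 16 mm collar 6 mm high, a 9 mm stem, a 22 mm lock nut 7 mm high on the block. It turns about the vertical through this point without rising. Grip it from above across its 8 mm thickness.
- thumbscrew (a joint): Angle of the thumbscrew, rad: 0 when seated (a hard stop), negative when backed off; grows when turned clockwise seen from above. At 0 its wings lie along the slide head's x axis. It stays where it is left (friction about 0.06 N m) and can be backed off to -3.6.
- stand: Wooden block 70 x 70 x 50 mm fixed to the bench, with one upright round hole in its middle, 16 mm across and 40 mm deep, its mouth flared by a 4 mm chamfer. Origin: centre of the underside, on the bench; the hole's floor is 10 mm above the origin.
- dauber_grip (a point): Centre of the dauber's round wooden grip, 18 mm across, 60 mm long. The dauber is a loose stick 145 mm long, 40 g, upright in the stand's hole: below the grip a round shaft 12 mm across, 85 mm long, runs to its flat tip. z points from tip to grip. This point is 115 mm above the tip, and 125 mm above the bench while the dauber stands in the hole.
- dauber_tip (a point): Centre of the flat end of the dauber's tip (12 mm across, dark rubber), 115 mm below dauber_grip along its axis.
- pot_rim (a point): Centre of the mouth of the open round aluminium pot: 68 mm across outside, 62 mm inside, 45 mm high with its inner floor 4 mm above the bench; loose, about 300 g. This point is 45 mm above the bench.
- oil_bottle: Black plastic bottle 60 mm across, 150 mm high, loose; to be left alone. Origin: centre of the underside.
- carton: Closed cardboard box 60 x 100 x 45 mm, loose; to be left alone. Origin: centre of the underside.
- driver: Screwdriver 200 mm long, 26 mm thick handle, lying loose along its x axis; to be left alone. Origin: mid-length, on the bench.
- flat_tin: Closed round steel tin 64 mm across, 20 mm high, loose; to be left alone. Origin: centre of the underside.

How it is judged:
By the outcome, as a careful person would: the job done as asked, in the order asked, and still so for the second after the job is handed in, while the arm keeps its last pose, push and grip.
It also fails if it takes over 67 s, if anything falls off the work surface, if the arm or the gripper's body presses on something with over 40 N, if the wrist force passes 120 N, or if a joint passes its speed limit or range.

ROBOT

A 6-joint arm with a two-finger parallel gripper is mounted at the origin on the work surface. World frame = base frame: x ahead of the robot, y to its left, z up, the work surface at z = 0. Lengths are in m, angles in rad, forces in N, time in s.
With the tool pointing down it reaches from about 0.35 to 1 m from the base axis. Payload 7.1 kg.
Tool frame: the origin (TCP) lies at the very end of the fingers, on their centre line; the grasp point (between the pads) lies bot.grip_point_offset behind it (bot.grip_point_offset is the distance from the TCP to the grasp point, in m); z points along the fingers, y is the line along which they close (so a half turn about z gives the same grasp; the last joint's range is limited). The gripper opens to 85 mm and grips with 20 to 120 N. Pads are 22 mm wide; open, the fingers measure 114 mm over their backs; the gripper's body (76 mm by 85 mm) begins 54 mm behind the grasp point. The pads swing forward as they close: fully open they stand 13 mm farther back than shut.
Start: joints at [-0.019, 0.423, 1.63, -0, 1.089, -0.019], TCP at [0.625, 0, 0.231] pointing down, gripper open.
Joint ranges: [-3, 3], [-0.9, 2.11], [0.09, 2.58], [-1.31, 4.45], [0.11, 2.69], [-2.54, 2.54]. Speed limits (rad/s): [2.39, 2.39, 3.01, 3.14, 3.14, 3.14].

INTERFACE

Orientations are given as [roll, pitch, yaw] about the fixed x, y, z axes, in that order (R = Rz(yaw) Ry(pitch) Rx(roll)).
In Python, from bench import bot gives the robot as it stands.
- The arm moves only by the tool move_arm, never from a script. Its argument "targets" is a list that holds one entry, the list of rows, each a list of 5 numbers: the finger opening in mm, from 0 to 85.4, then the shift along the tool's x, y, z in mm, then the turn about the tool's z in rad. In form: [[[hand, dx, dy, dz, roll], ...]]. A call has 1 to 12 rows; each row shifts and turns the commanded pose from where the row before left it, along the tool's axes as they then stand; what a row does not reach is not made up. A row lasts 1/8 s, in which the tool goes at most 62.5 mm and 10.7 degrees, less where a joint would pass 70% of its speed; a pose out of reach is approached as far as the arm can. A call with a gripper value outside its range is refused whole. The fingers move at their own pace and stop on an object; "squeeze" is the grip in N (left out, the last holds). Time passes only in rows, so rows that do not move let the fingers close. It gives the time, the measured TCP pose, the force, the opening and the grip force at its end, in the units of the state.
- bot.read_state(): the state, without advancing time (a new reading comes with each control period).
- bot.read_camera(name): name is "scene" or "side" or "wrist"; returns a dict with "image" (384x512x3 uint8, red, green, blue), "z_map" (384x512 float32, m along the optical axis (not along the pixel's ray), 0 where there is no reading), "mtx" (3x3 intrinsics, pixels), "R" (3x3) and "t" (3): a world point X has camera coordinates R X + t. Camera axes: x right, y down, z forward; pixel columns grow to the right and rows downward; lengths in m; the calibration is good to about 2 mm. A picture is of the moment at which its call begins.
- bot.finish_job(): hands the job in; it is judged then, once.
Trained networks look in a picture, given as the dict that the camera call returned (one of the last four; its "shot" number tells which), for a name from the list of things; names that differ only in an ending like _2 or _b are one class to them, and where a whole thing is asked for, a point or a joint stands for the part that bears it (a point fixed in the world has none). Each returns a list of dicts, best first, with "score" (0 to 1); they miss things now and then, are a little off and sometimes report something else, mostly with a low value. They report only what shows in the picture. A call takes as long as a camera call.
- bot.boxes_of(picture, target): "box" ([centre column, centre row, width, height] in pixels, round what is visible of it).
- bot.place_of(picture, target): "uv" ([column, row] in pixels: a listed point, or the origin of a listed thing).
The state is a dict: "clock": time; "qpos": joint angles; "qvel": joint speeds; "tau": joint torques, N m; "tcp_pos": TCP position; "orientation": TCP orientation; "contact_force": force on the tool from outside, world axes, zero at the start; "moment": the same for the moment, N m; "gripper_width": opening from 0.0 (shut) to 1.0 (fully open); "grip_force": force on a finger pad.
Only numpy, scipy, OpenCV 4.12 (cv2) and the standard library are available. Lean on these libraries where they do the work, as an engineer would, in place of code of your own. Each camera call takes 0.05 s, during which the arm holds its last target. There are 200 camera calls.

## Working session

There is one attempt and no reset: what is moved stays moved. The work goes in short steps, Python scripts to look and compute and a tool call to move; the robot and the scene stay as the last step left them, time stands still between calls to the robot, and variables do not carry over. Pictures are saved under pics/ and viewed, at most 10 in all, crops included, and the job is handed in when it is done.

Besides the shell and the picture viewer there is one more tool, called after "Request:" by a JSON object that holds its "op" and its "data", one argument or row to a line. move_arm: Moves the arm, as the interface text tells. Its arguments: {"type":"object","properties":{"targets":{"type":"array"},"squeeze":{"type":"number"}},"required":["targets"]}

```bash
mkdir -p pics; cat > h.py <<'E'
import numpy as np, cv2
from bench import bot
def ray(p,uv):
    d=np.linalg.inv(p['mtx'])@np.array([uv[0],uv[1],1.]); R=np.array(p['R']);t=np.array(p['t'])
    return -R.T@t, R.T@d
def at_z(p,uv,z):
    c,d=ray(p,uv); return c+d*(z-c[2])/d[2]
def proj(p,X):
    c=np.array(p['R'])@np.array(X)+p['t']; c=p['mtx']@c; return c[:2]/c[2]
H=dict(slide_head=0,oil_cup_top=.063,wings=.097,stand=0,dauber_grip=.125,dauber_tip=.01,pot_rim=.045,oil_bottle=0,carton=0,driver=0,flat_tin=0)
def look(cam,names=H):
    p=bot.read_camera(cam)
    for n in names:
        for r in bot.place_of(p,n)[:2]:
            if r['score']>.3: print(cam,n,round(r['score'],2),np.round(r['uv']),np.round(at_z(p,r['uv'],H[n]),4))
    return p
def save(p,f): cv2.imwrite('pics/'+f,p['image'][:,:,::-1])
E
python3 - <<'E'
from h import *
for c in ['scene','side','wrist']:
    p=look(c); save(p,c+'.png'); print(-p['R'].T@p['t'])
a=[cv2.imread(f'pics/{c}.png') for c in ['scene','side']]
cv2.imwrite('pics/both.png',cv2.resize(np.vstack(a),(400,600)) )
s=bot.read_state();print(s,bot.grip_point_offset)
E
```

```text
scene slide_head 0.64 [266. 235.] [0.5902 0.0353 0.    ]
scene slide_head 0.44 [133. 220.] [ 0.4796 -0.2688  0.    ]
scene oil_cup_top 0.58 [267. 224.] [0.6191 0.031  0.063 ]
scene wings 0.55 [261. 193.] [0.5565 0.031  0.097 ]
scene stand 0.98 [129. 220.] [ 0.4795 -0.2768  0.    ]
scene dauber_grip 0.69 [121. 181.] [ 0.4886 -0.2695  0.125 ]
scene dauber_grip 0.37 [152. 192.] [ 0.5427 -0.2014  0.125 ]
scene dauber_tip 0.5 [135. 219.] [ 0.4884 -0.2613  0.01  ]
scene pot_rim 0.71 [363. 199.] [0.563  0.2744 0.045 ]
scene oil_bottle 0.7 [370. 271.] [0.7365 0.2279 0.    ]
scene carton 0.98 [165. 312.] [ 0.7563 -0.1949  0.    ]
scene driver 0.62 [242. 186.] [0.4032 0.0108 0.    ]
scene flat_tin 0.94 [153. 191.] [ 0.3788 -0.2227  0.    ]
[ 1.23382578 -0.10050748  0.66745786]
side slide_head 0.62 [250. 207.] [0.5815 0.042  0.    ]
side oil_cup_top 0.55 [266. 190.] [0.6203 0.0351 0.063 ]
side wings 0.54 [241. 184.] [0.5569 0.0342 0.097 ]
side stand 0.63 [234. 331.] [ 0.4836 -0.2748  0.    ]
side dauber_grip 0.73 [232. 296.] [ 0.4829 -0.2667  0.125 ]
side dauber_tip 0.74 [231. 327.] [ 0.478  -0
[... 862 characters left out ...]
66]
{'clock': 1.8, 'qpos': array([-1.89808825e-02,  4.23082244e-01,  1.62992544e+00,  9.58117986e-07,
        1.08859295e+00, -1.90056626e-02]), 'qvel': array([ 0.00062296,  0.00110145, -0.0005213 ,  0.00110708, -0.0006908 ,
       -0.00063801]), 'tau': array([ 1.14799081e-03, -5.57330811e+01, -2.82137078e+01,  4.02056014e-05,
        8.80693169e-04, -1.16799762e-05]), 'tcp_pos': array([6.24972303e-01, 3.84488530e-05, 2.31320140e-01]), 'orientation': array([-3.14158469e+00, -1.00047578e-06,  1.57082066e+00]), 'contact_force': array([-0.37089474, -0.45807604,  0.11203817]), 'moment': array([-0.0150206 , -0.01640102, -0.04214705]), 'grip_force': 0.0, 'gripper_width': 0.9976646335346767} 0.0187
```

View pics/scene.png

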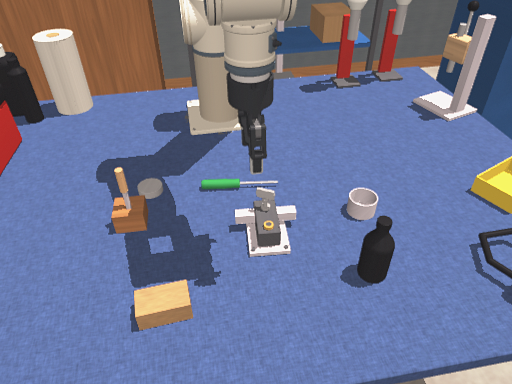

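View pics/side.png

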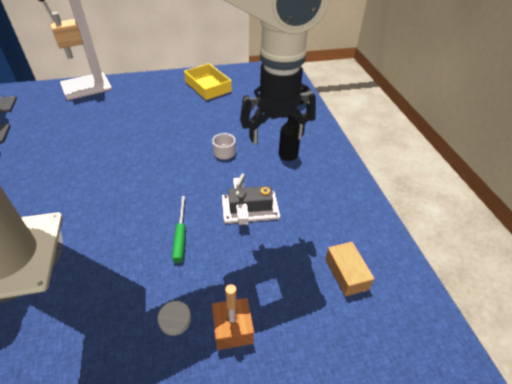

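The scene picture shows the dauber upright in its stand (~(121,181)), the slide head (~(266,225)) with the wings at (265,193), the pot at (363,203) and the driver, tin, carton and bottle clear of them. The side picture agrees, with the dauber at (231,300), the wings at (240,182) and the pot at (223,146).

Request:
{"op": "move_arm", "data": {
  "targets": [
    [[85,-34,-18,0,0],[85,-34,-18,0,0],[85,-34,-18,0,0],[85,-34,-18,0,0],[85,-34,-18,0,0],[85,-34,-18,0,0],[85,-34,-18,0,0],[85,-32,-17,0,0],[85,0,0,0,0],[85,0,0,0,0]]
  ]
}}

```text
clock: 3.05
tcp_pos: [0.4821, -0.2698, 0.2313]
orientation: [3.141, -0.0, 1.57]
contact_force: [-0.1, 0.3, 0.7]
gripper_width: 0.998
grip_force: 0.0
```

```bash
python3 - <<'E'
from h import *
p=look('wrist',['stand','dauber_grip','dauber_tip','flat_tin']); save(p,'w2.png'); print(bot.read_state()['tcp_pos'],p['mtx'])
c=-p['R'].T@p['t'];print(c)
# depth cloud of the grip
v,u=np.mgrid[0:384,0:512]; z=p['z_map']; K=p['mtx']
P=np.stack([(u-K[0,2])/K[0,0]*z,(v-K[1,2])/K[1,1]*z,z],-1); W=(P-p['t'])@p['R']
g=lambda lo,hi:(z>0)&(W[...,2]>lo)&(W[...,2]<hi)&(np.hypot(W[...,0]-.483,W[...,1]+.27)<.03)
for lo,hi in [(.15,.162),(.12,.15),(.09,.12),(.055,.09)]:
    m=g(lo,hi); print(lo,m.sum(), W[m].mean(0) if m.any() else '', (W[m].min(0),W[m].max(0)) if m.any() else '')
E
```

```text
wrist stand 0.81 [252. 162.] [ 0.483  -0.2675  0.    ]
wrist dauber_grip 0.84 [249. 188.] [ 0.4804 -0.2663  0.125 ]
wrist dauber_tip 0.67 [248. 164.] [ 0.4774 -0.269   0.01  ]
wrist flat_tin 0.88 [168. 133.] [ 0.3731 -0.229   0.    ]
[ 0.48238725 -0.26923102  0.23129226] [[280.18598442   0.         251.1461606 ]
 [  0.         280.18598442 192.54437592]
 [  0.           0.           1.        ]]
[ 0.48200437 -0.18986785  0.37372944]
0.15 347 [ 0.48108164 -0.26842475  0.15441922] (array([ 0.47268573, -0.27802893,  0.15005775]), array([ 0.48944842, -0.26048974,  0.15652946]))
0.12 177 [ 0.48144422 -0.26236415  0.13597473] (array([ 0.47284534, -0.26809877,  0.1201674 ]), array([ 0.48992719, -0.26035403,  0.14965007]))
0.09 104 [ 0.48143913 -0.262455    0.1089127 ] (array([ 0.4727961 , -0.26792674,  0.09714768]), array([ 0.48996054, -0.26026884,  0.11981166]))
0.055 57 [ 0.48125986 -0.26455785  0.07004622] (array([ 0.47601743, -0.26688828,  0.05623089]), array([ 0.48644491, -0.26335161,  0.08402614]))
```

View pics/w2.png

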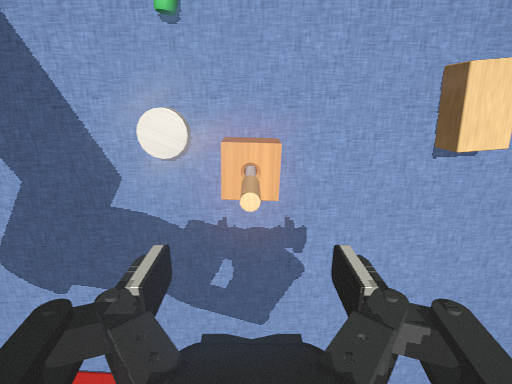

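The wrist picture shows the upright dauber (cap at (250,202)) centred between the fingers over the stand (250,168). I'll descend and grip it.

Request:
{"op": "move_arm", "data": {
  "targets": [
    [[85,0,-1,30,0],[85,0,0,30,0],[85,0,0,30,0],[85,0,0,30,0],[85,0,0,0,0],[15,0,0,0,0],[10,0,0,0,0],[10,0,0,0,0],[10,0,0,0,0],[10,0,0,0,0],[10,0,0,0,0]]
  ],
  "squeeze": 40
}}

```text
clock: 4.68
tcp_pos: [0.4814, -0.2703, 0.1121]
orientation: [3.141, 0.001, 1.571]
contact_force: [-0.4, -0.3, 6.3]
gripper_width: 0.2
grip_force: 38.8
```

Request:
{"op": "move_arm", "data": {
  "targets": [
    [[10,0,0,-20,0],[10,0,0,-30,0],[10,0,0,-40,0],[10,0,0,-40,0],[10,0,0,0,0]]
  ]
}}

```text
clock: 5.3
tcp_pos: [0.4827, -0.271, 0.2446]
orientation: [3.136, 0.003, 1.571]
contact_force: [-0.0, 0.3, 0.4]
gripper_width: 0.196
grip_force: 39.1
```

Request:
{"op": "move_arm", "data": {
  "targets": [
    [[10,45,6,0,0],[10,45,6,0,0],[10,45,6,0,0],[10,45,6,0,0],[10,45,6,0,0],[10,45,6,0,0],[10,45,6,0,0],[10,45,6,0,0],[10,45,6,0,0],[10,45,6,0,0],[10,45,6,0,0],[10,25,6,0,0]]
  ]
}}

```text
clock: 6.8
tcp_pos: [0.5524, 0.2517, 0.2399]
orientation: [-3.14, 0.001, 1.572]
contact_force: [0.6, 0.3, -0.6]
gripper_width: 0.196
grip_force: 39.1
```

Request:
{"op": "move_arm", "data": {
  "targets": [
    [[10,0,0,0,0],[10,0,0,0,0]]
  ]
}}

```text
clock: 7.05
tcp_pos: [0.5526, 0.249, 0.2406]
orientation: [-3.14, 0.001, 1.571]
contact_force: [-0.2, -0.7, -0.3]
gripper_width: 0.197
grip_force: 39.1
```

```bash
cat >> h.py <<'E'
def cloud(p):
    v,u=np.mgrid[0:384,0:512]; z=p['z_map']; K=p['mtx']
    P=np.stack([(u-K[0,2])/K[0,0]*z,(v-K[1,2])/K[1,1]*z,z],-1); W=(P-p['t'])@p['R']; W[z<=0]=9
    return W
E
python3 - <<'E'
from h import *
p=look('wrist',['pot_rim','dauber_tip','dauber_grip']); save(p,'w3.png')
W=cloud(p)
m=(abs(W[...,2]-.0445)<.004)&(np.hypot(W[...,0]-.555,W[...,1]-.275)<.06)
if m.sum()>10: print(m.sum(),cv2.minEnclosingCircle((W[m][:,:2]*1000).astype(np.float32)))
for c in ['scene','side']:
    q=look(c,['pot_rim','dauber_tip','dauber_grip'])
print(bot.read_state()['tcp_pos'])
E
```

```text
wrist pot_rim 0.67 [249. 146.] [0.5493 0.2778 0.045 ]
wrist dauber_tip 0.74 [248. 144.] [0.5484 0.2742 0.01  ]
wrist dauber_tip 0.64 [249. 191.] [0.5486 0.2091 0.01  ]
wrist dauber_grip 0.84 [250. 259.] [0.5511 0.1718 0.125 ]
455 ((550.2723388671875, 279.7199401855469), 33.86081314086914)
scene pot_rim 0.73 [361. 200.] [0.5667 0.2687 0.045 ]
scene dauber_tip 0.49 [361. 165.] [0.387  0.3465 0.01  ]
scene dauber_grip 0.61 [368. 120.] [0.346  0.3616 0.125 ]
side pot_rim 0.83 [223. 142.] [0.5476 0.2715 0.045 ]
side dauber_tip 0.75 [222. 119.] [0.5698 0.4393 0.01  ]
side dauber_grip 0.66 [225.  78.] [0.5913 0.4981 0.125 ]
[0.55299792 0.24999194 0.24137088]
```

View pics/w3.png

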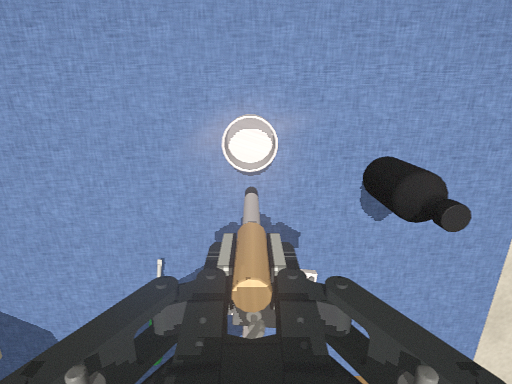

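The wrist picture shows the pot mouth at (250,144), with the dauber held straight and its tip at (251,190). I'll get the tip's position from depth.

```bash
python3 - <<'E'
from h import *
p=look('wrist',['dauber_tip']); W=cloud(p)
for zz in [.138,.15,.17,.19,.21]:
    print(zz,np.round(at_z(p,(251,190),zz),4))
z=.16
m=(np.hypot(W[...,0]-.55,W[...,1]-.25)<.05)&(W[...,2]>.1)&(W[...,2]<.225)
for lo in np.arange(.12,.22,.01):
    k=m&(W[...,2]>lo)&(W[...,2]<lo+.01)
    if k.any(): print(round(lo,2),k.sum(),W[k].min(0),W[k].max(0))
E
```

```text
wrist dauber_tip 0.95 [248. 191.] [0.5487 0.2104 0.01  ]
0.138 [0.5527 0.2523 0.138 ]
0.15 [0.5527 0.2561 0.15  ]
0.17 [0.5527 0.2624 0.17  ]
0.19 [0.5527 0.2687 0.19  ]
0.21 [0.5528 0.275  0.21  ]
0.13 1 [0.55819205 0.25285875 0.13980797] [0.55819205 0.25285875 0.13980797]
0.14 39 [0.54730528 0.25291511 0.14008521] [0.55810455 0.25682666 0.14994942]
0.15 45 [0.54748936 0.25150074 0.15041995] [0.55881725 0.25663234 0.1597389 ]
0.16 53 [0.54700353 0.25140441 0.16046481] [0.55860244 0.25706699 0.16996901]
0.17 59 [0.54711778 0.25216087 0.17015885] [0.55840665 0.25692872 0.1797866 ]
0.18 71 [0.54736354 0.25157591 0.18004333] [0.55886685 0.2571402  0.18998116]
0.19 76 [0.54701017 0.25143378 0.19013357] [0.55869696 0.25711899 0.19975541]
0.2 94 [0.54714775 0.25181887 0.20002768] [0.55889149 0.25714361 0.20978214]
0.21 87 [0.54742141 0.25194198 0.21016371] [0.55883312 0.25700807 0.21947058]
```

Request:
{"op": "move_arm", "data": {
  "targets": [
    [[10,29,-3,0,0],[10,0,0,0,0],[10,0,0,40,0],[10,0,0,40,0],[10,0,0,30,0],[10,0,0,15,0],[10,0,0,0,0],[10,0,0,0,0],[10,0,0,0,0]]
  ]
}}

```text
clock: 8.88
tcp_pos: [0.5508, 0.2794, 0.1177]
orientation: [3.14, -0.001, 1.571]
contact_force: [-0.2, 0.1, 0.2]
gripper_width: 0.199
grip_force: 39.1
```

Request:
{"op": "move_arm", "data": {
  "targets": [
    [[10,0,0,5,0],[10,0,0,0,0],[10,0,0,0,0],[10,0,0,-40,0],[10,0,0,-45,0],[10,0,0,-45,0],[10,-45,10,0,0],[10,-45,10,0,0],[10,-45,10,0,0],[10,-45,10,0,0],[10,-50,15,0,0],[10,-50,15,0,0]]
  ]
}}

```text
clock: 10.38
tcp_pos: [0.6203, -0.0025, 0.2415]
orientation: [3.141, -0.0, 1.571]
contact_force: [0.7, 0.5, -0.4]
gripper_width: 0.2
grip_force: 39.1
```

Request:
{"op": "move_arm", "data": {
  "targets": [
    [[10,0,0,0,0],[10,0,0,0,0]]
  ]
}}

```text
clock: 10.62
tcp_pos: [0.6197, -0.0009, 0.2411]
orientation: [-3.141, -0.0, 1.57]
contact_force: [0.1, 0.4, -0.3]
gripper_width: 0.2
grip_force: 39.1
```

```bash
python3 - <<'E'
from h import *
p=look('wrist',['oil_cup_top','wings','slide_head','dauber_tip']); save(p,'w4.png'); W=cloud(p)
cut=lambda lo,hi,c,r:(W[...,2]>lo)&(W[...,2]<hi)&(np.hypot(W[...,0]-c[0],W[...,1]-c[1])<r)
for n,a in dict(cup=(.058,.068,(.620,.035),.025),wings=(.1,.115,(.556,.037),.03),block=(.05,.058,(.58,.037),.075),plate=(.008,.016,(.58,.037),.1)).items():
    m=cut(*a)
    if m.sum()>5: print(n,m.sum(),W[m].mean(0),cv2.minAreaRect((W[m][:,:2]*1000).astype(np.float32)))
s=W[...,2]; m=cut(.14,.22,(.62,0),.05); k=W[m]; print('dauber',k.min(0),k.max(0)); print(bot.read_state()['tcp_pos'])
E
```

```text
wrist oil_cup_top 0.61 [248. 145.] [0.6156 0.0321 0.063 ]
wrist wings 0.73 [187. 140.] [0.5541 0.0419 0.097 ]
wrist wings 0.44 [223. 132.] [0.5912 0.0498 0.097 ]
wrist slide_head 0.62 [222. 135.] [0.5804 0.0363 0.    ]
wrist dauber_tip 0.69 [249. 188.] [ 0.6162 -0.0356  0.01  ]
cup 285 [0.61735494 0.03534653 0.06281652] ((617.5036010742188, 35.444786071777344), (20.625455856323242, 20.933786392211914), 45.39264678955078)
wings 375 [0.55666832 0.04132747 0.10760303] ((555.6450805664062, 40.5872802734375), (42.16649627685547, 8.190009117126465), 59.13079833984375)
block 3252 [0.58211463 0.04000392 0.05462056] ((580.5859375, 38.19725036621094), (50.124244689941406, 109.75337219238281), 84.91938781738281)
plate 2523 [0.59680062 0.04669126 0.01183397] ((580.4230346679688, 38.14408874511719), (90.0162124633789, 140.27809143066406), 84.91621398925781)
dauber [6.13653158e-01 3.35983748e-04 1.40963125e-01] [0.62558596 0.00664109 0.21923623]
[6.19753731e-01 1.66969065e-04 2.41371184e-01]
```

View pics/w4.png

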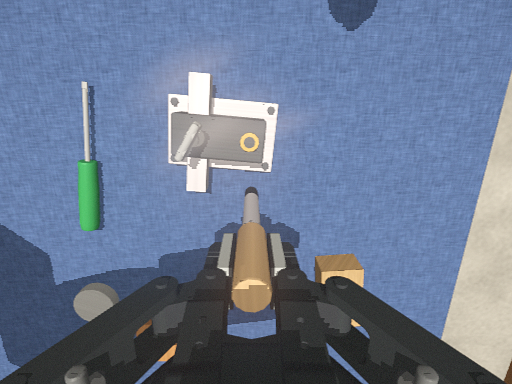

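The wrist picture shows the cup ring at (249,143), the wings at (187,142) and the dauber tip at (251,190). The head's yaw is −5.1°. The wings lie at 59.1° in world, so the screw is about 64° short of seated. Next, the cup.

Request:
{"op": "move_arm", "data": {
  "targets": [
    [[10,34,-2,0,0],[10,0,0,0,0],[10,0,0,35,0],[10,0,0,30,0],[10,0,0,7,0],[10,0,0,0,0],[10,0,0,0,0],[10,0,0,0,0]]
  ]
}}

```text
clock: 11.88
tcp_pos: [0.6187, 0.033, 0.1705]
orientation: [3.14, -0.0, 1.571]
contact_force: [0.0, 0.7, 0.4]
gripper_width: 0.196
grip_force: 39.1
```

Request:
{"op": "move_arm", "data": {
  "targets": [
    [[10,0,0,2,0],[10,0,0,0,0],[10,0,0,0,0]]
  ]
}}

```text
clock: 12.25
tcp_pos: [0.618, 0.033, 0.1673]
orientation: [3.142, -0.0, 1.571]
contact_force: [-0.5, -0.1, -0.9]
gripper_width: 0.2
grip_force: 39.1
```

Request:
{"op": "move_arm", "data": {
  "targets": [
    [[10,1,0,1,0],[10,0,0,0,0],[10,0,0,0,0]]
  ]
}}

```text
clock: 12.62
tcp_pos: [0.618, 0.0341, 0.1663]
orientation: [-3.141, 0.0, 1.571]
contact_force: [0.0, -0.0, -0.3]
gripper_width: 0.198
grip_force: 39.1
```

Request:
{"op": "move_arm", "data": {
  "targets": [
    [[10,0,0,1,0],[10,0,0,0,0],[10,0,0,0,0]]
  ]
}}

```text
clock: 13.0
tcp_pos: [0.6179, 0.034, 0.1653]
orientation: [-3.141, -0.0, 1.571]
contact_force: [0.8, -0.6, 0.3]
gripper_width: 0.198
grip_force: 39.2
```

Request:
{"op": "move_arm", "data": {
  "targets": [
    [[10,0,0,1,0],[10,0,0,0,0],[10,0,0,0,0]]
  ]
}}

```text
clock: 13.38
tcp_pos: [0.6183, 0.034, 0.1651]
orientation: [3.141, -0.0, 1.571]
contact_force: [-1.2, 0.2, 4.7]
gripper_width: 0.199
grip_force: 39.9
```

Contact on the cup reads 4.7 N. I'll lift, go to a little short of the stand, and look for the hole.

Request:
{"op": "move_arm", "data": {
  "targets": [
    [[10,0,0,-40,0],[10,0,0,-40,0],[10,-34,-14,0,0],[10,-34,-14,0,0],[10,-34,-14,0,0],[10,-34,-14,0,0],[10,-34,-14,0,0],[10,-34,-14,0,0],[10,-34,-14,0,0],[10,-34,-14,0,0],[10,-34,-14,0,0],[10,-29,-11,0,0]]
  ]
}}

```text
clock: 14.88
tcp_pos: [0.4803, -0.3022, 0.2444]
orientation: [3.142, 0.0, 1.57]
contact_force: [-0.9, 0.1, 0.1]
gripper_width: 0.201
grip_force: 39.3
```

Request:
{"op": "move_arm", "data": {
  "targets": [
    [[10,0,0,0,0],[10,0,0,0,0]]
  ]
}}

```text
clock: 15.12
tcp_pos: [0.481, -0.3006, 0.2442]
orientation: [-3.141, -0.0, 1.57]
contact_force: [-0.1, -0.4, 1.2]
gripper_width: 0.201
grip_force: 39.3
```

```bash
python3 - <<'E'
from h import *
p=look('wrist',['stand']); save(p,'w5.png'); W=cloud(p)
m=(abs(W[...,2]-.05)<.003)&(np.hypot(W[...,0]-.482,W[...,1]+.27)<.06)
print(m.sum(),cv2.minAreaRect((W[m][:,:2]*1000).astype(np.float32)))
h=(W[...,2]<.0465)&(np.hypot(W[...,0]-.482,W[...,1]+.27)<.016)
print('hole',h.sum())
# hole seen in rectified top plane z=.05
xs=np.arange(.44,.525,.0005); ys=np.arange(-.225,-.315,-.0005)
G=np.array([[proj(p,(x,y,.05)) for x in xs] for y in ys],np.float32)
o=cv2.remap(p['image'],G[...,0],G[...,1],cv2.INTER_LINEAR)
cv2.imwrite('pics/rect.png',cv2.resize(o[:,:,::-1],None,fx=3,fy=3))
k=W[(W[...,2]>.14)&(W[...,2]<.21)&(np.hypot(W[...,0]-.482,W[...,1]+.3)<.04)]; print('dauber',k.min(0),k.max(0),bot.read_state()['tcp_pos'])
E
```

```text
wrist stand 0.83 [251. 141.] [ 0.4803 -0.272   0.    ]
3233 ((481.5527648925781, -269.6329345703125), (70.28983306884766, 69.22583770751953), 88.2597885131836)
hole 167
dauber [ 0.47497401 -0.29936935  0.14311304] [ 0.48683823 -0.29340204  0.20995711] [ 0.48126853 -0.3001151   0.24426252]
```

View pics/rect.png

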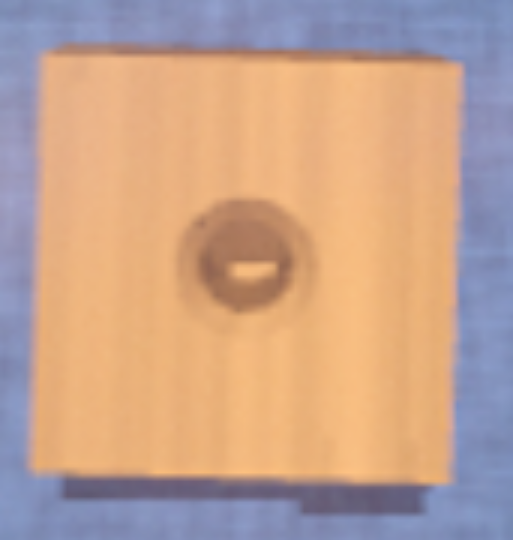

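The rectified crop shows the stand's hole at pixel (247,266), which is (0.481,−0.269) in world. That is 30 mm ahead of the dauber along tool x.

Request:
{"op": "move_arm", "data": {
  "targets": [
    [[10,30,0.5,0,0],[10,0,0,0,0],[10,0,0,40,0],[10,0,0,38,0],[10,0,0,0,0],[10,0,0,10,0],[10,0,0,10,0],[10,0,0,0,0]]
  ]
}}

```text
clock: 16.23
tcp_pos: [0.4814, -0.2709, 0.1462]
orientation: [-3.141, -0.0, 1.571]
contact_force: [-0.2, -0.6, -0.3]
gripper_width: 0.201
grip_force: 39.4
```

Request:
{"op": "move_arm", "data": {
  "targets": [
    [[10,0,0,10,0],[10,0,0,10,0],[10,0,0,9,0],[10,0,0,3,0],[10,0,0,0,0],[10,0,0,0,0]]
  ]
}}

```text
clock: 16.98
tcp_pos: [0.4817, -0.2711, 0.1145]
orientation: [3.141, 0.0, 1.571]
contact_force: [-0.3, 0.5, -1.0]
gripper_width: 0.199
grip_force: 39.4
```

Request:
{"op": "move_arm", "data": {
  "targets": [
    [[10,0,0,2,0],[10,0,0,0,0],[30,0,0,0,0],[50,0,0,0,0],[60,0,0,0,0],[60,0,0,0,0],[60,0,0,-30,0],[60,0,0,-45,0],[60,0,0,-45,0],[60,0,0,0,0],[60,0,0,0,0]]
  ]
}}

```text
clock: 18.35
tcp_pos: [0.4811, -0.2707, 0.2319]
orientation: [-3.141, -0.0, 1.571]
contact_force: [0.0, 1.3, 0.4]
gripper_width: 0.703
grip_force: 0.0
```

```bash
python3 - <<'E'
from h import *
p=look('wrist',['dauber_grip','stand']); W=cloud(p)
for lo,hi in [(.15,.162),(.09,.12),(.055,.085)]:
    k=W[(W[...,2]>lo)&(W[...,2]<hi)&(np.hypot(W[...,0]-.481,W[...,1]+.269)<.03)]
    if len(k): print(lo,len(k),k.min(0),k.max(0))
s=bot.read_state();print(s['tcp_pos'],s['qpos'])
E
```

```text
wrist dauber_grip 0.9 [249. 192.] [ 0.4789 -0.271   0.125 ]
wrist stand 0.62 [251. 161.] [ 0.4806 -0.2675  0.    ]
0.15 345 [ 0.47321442 -0.27831831  0.15011991] [ 0.49009178 -0.26128695  0.156112  ]
0.09 102 [ 0.47300826 -0.2681004   0.09674366] [ 0.48989618 -0.26106547  0.11998963]
0.055 58 [ 0.47605248 -0.2673824   0.05549187] [ 0.48642756 -0.26395359  0.0847207 ]
[ 0.48069724 -0.27052513  0.23087173] [-5.34156748e-01  3.17760125e-01  1.79213848e+00 -3.91145897e-05
  1.03439066e+00 -5.34134597e-01]
```

The dauber is back in its stand, upright and fully seated, with its top at 0.156. Next is the thumbscrew.

Request:
{"op": "move_arm", "data": {
  "targets": [
    [[60,39,9,0,0],[60,39,9,0,0],[60,39,9,0,0],[60,39,9,0,0],[60,39,9,0,0],[60,39,10,0,0],[60,39,10,0,0],[60,38,10,0,0],[60,0,0,0,0.18],[60,0,0,0,0.18],[60,0,0,0,0.18],[60,0,0,0,0]]
  ]
}}

```text
clock: 20.0
tcp_pos: [0.556, 0.04, 0.2312]
orientation: [-3.14, 0.001, 1.032]
contact_force: [-0.4, -0.1, 0.1]
gripper_width: 0.705
grip_force: 0.0
```

Request:
{"op": "move_arm", "data": {
  "targets": [
    [[60,0,0,0,0],[60,0,0,0,0]]
  ]
}}

```text
clock: 20.25
tcp_pos: [0.5564, 0.04, 0.2321]
orientation: [-3.141, 0.0, 1.033]
contact_force: [0.6, 0.1, 1.0]
gripper_width: 0.707
grip_force: 0.0
```

```bash
python3 - <<'E'
from h import *
s=bot.read_state()
p=look('wrist',['wings']); save(p,'w6.png'); W=cloud(p)
for n,a in dict(wings=(.104,.115,(.556,.04),.03),block=(.05,.058,(.58,.037),.075),plate=(.008,.016,(.58,.037),.1)).items():
    m=(W[...,2]>a[0])&(W[...,2]<a[1])&(np.hypot(W[...,0]-a[2][0],W[...,1]-a[2][1])<a[3])
    if m.sum()>5: print(n,m.sum(),cv2.minAreaRect((W[m][:,:2]*1000).astype(np.float32)))
print(s['tcp_pos'],np.degrees(s['orientation']),s['qpos'])
E
```

```text
wrist wings 0.8 [250. 184.] [0.5547 0.0392 0.097 ]
wings 312 ((555.8405151367188, 40.991416931152344), (40.5114631652832, 7.134092330932617), 58.9334602355957)
block 3240 ((580.3699951171875, 38.10952377319336), (50.18734359741211, 110.09087371826172), 84.98365020751953)
plate 2402 ((580.3978271484375, 38.05281066894531), (90.07222747802734, 140.03146362304688), 84.95258331298828)
[0.55639299 0.03996859 0.23206701] [-1.79980315e+02  1.43106564e-02  5.91687969e+01] [ 5.03867790e-02  3.24437042e-01  1.77914631e+00 -1.97717516e-05
  1.03843372e+00  5.88502867e-01]
```

View pics/w6.png

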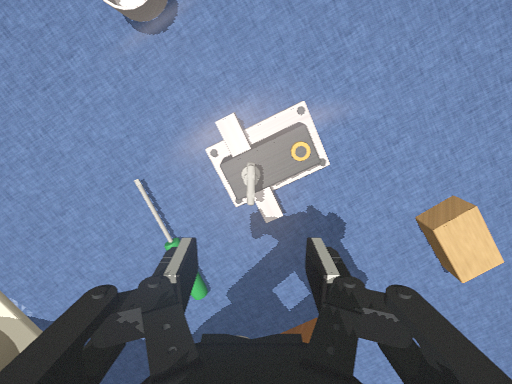

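The wings (250,184) lie along the fingers' centre line, between the pads, so I'll descend and close on them.

Request:
{"op": "move_arm", "data": {
  "targets": [
    [[50,0,-0.7,40,0],[45,0,0,40,0],[45,0,0,35,0],[45,0,0,20,0],[45,0,0,7,0],[45,0,0,0,0],[20,0,0,0,0],[2,0,0,0,0],[2,0,0,0,0],[2,0,0,0,0],[2,0,0,0,0]]
  ],
  "squeeze": 60
}}

```text
clock: 21.72
tcp_pos: [0.5559, 0.0408, 0.0914]
orientation: [3.141, -0.001, 1.031]
contact_force: [-4.0, 2.0, 6.2]
gripper_width: 0.077
grip_force: 59.6
```

Request:
{"op": "move_arm", "data": {
  "targets": [
    [[2,0,-0.3,0,0.15],[2,0,0,0,0.15],[2,0,0,0,0.15],[2,0,0,0,0.15],[2,0,0,0,0.15],[2,0,0,0,0.15],[2,0,0,0,0.1],[2,0,0,0,0],[2,0,0,0,0]]
  ]
}}

```text
clock: 22.85
tcp_pos: [0.5563, 0.0401, 0.0914]
orientation: [3.141, -0.002, 0.033]
contact_force: [-1.0, -4.2, 5.3]
gripper_width: 0.079
grip_force: 59.7
```

```bash
python3 -c "
from h import *
s=bot.read_state();print(s['orientation'],s['moment'],s['contact_force'],s['qpos'][5],s['tau'][5],s['tcp_pos'])"
```

```text
[ 3.14101227e+00 -1.59285133e-03  3.25454986e-02] [-0.6339054   0.15773023 -0.0732187 ] [-0.98213739 -4.20023628  5.27425402] 1.5898511587498738 -0.043931283289566636 [0.5562698  0.04009626 0.09141627]
```

Request:
{"op": "move_arm", "data": {
  "targets": [
    [[2,0,0,0,0.1],[2,0,0,0,0],[2,0,0,0,0.04],[2,0,0,0,0],[2,0,0,0,0]]
  ]
}}

```text
clock: 23.48
tcp_pos: [0.5563, 0.04, 0.0914]
orientation: [3.141, -0.002, -0.106]
contact_force: [0.4, -3.6, 6.2]
gripper_width: 0.076
grip_force: 60.0
```

```bash
python3 -c "
from h import *
s=bot.read_state();print(s['orientation'],s['moment'],s['contact_force'],s['qpos'][5],s['tau'][5],s['tcp_pos'])"
```

```text
[ 3.14072092e+00 -1.72764993e-03 -1.05855707e-01] [-0.63917889  0.18358243  0.48568718] [ 0.3660433  -3.64605225  6.22507859] 1.7289292446464435 0.48858337104320526 [0.55625887 0.04000426 0.09141948]
```

The moment jumped to 0.49 N m at the expected angle, so the screw is seated. Now I'll back it off a quarter turn.

Request:
{"op": "move_arm", "data": {
  "targets": [
    [[2,0,0,0,-0.15],[2,0,0,0,-0.15],[2,0,0,0,-0.15],[2,0,0,0,-0.15],[2,0,0,0,-0.15],[2,0,0,0,-0.15],[2,0,0,0,-0.15],[2,0,0,0,-0.15],[2,0,0,0,-0.15],[2,0,0,0,-0.15],[2,0,0,0,-0.085],[2,0,0,0,0]]
  ]
}}

```text
clock: 24.98
tcp_pos: [0.5556, 0.0409, 0.0914]
orientation: [3.141, -0.001, 1.478]
contact_force: [-3.7, 1.5, 7.8]
gripper_width: 0.079
grip_force: 60.0
```

Request:
{"op": "move_arm", "data": {
  "targets": [
    [[2,0,0,0,0],[2,0,0,0,0]]
  ]
}}

```text
clock: 25.22
tcp_pos: [0.5556, 0.0409, 0.0914]
orientation: [3.141, -0.0, 1.478]
contact_force: [-3.8, 1.7, 7.9]
gripper_width: 0.076
grip_force: 60.0
```

```bash
python3 - <<'E'
from h import *
s=bot.read_state();print(s['orientation'],s['moment'],s['contact_force'],s['tcp_pos'],s['grip_force'])
p=bot.read_camera('wrist'); W=cloud(p); save(p,'w7.png')
for c in ['scene','side']: look(c,['pot_rim','dauber_grip','dauber_tip','oil_bottle','flat_tin','carton','driver'])
m=(W[...,2]>.08)&(W[...,2]<.112)&(np.hypot(W[...,0]-.556,W[...,1]-.04)<.03); print(m.sum())
E
```

```text
[ 3.14136058e+00 -4.73702949e-04  1.47759104e+00] [0.18447539 0.57546063 0.04108766] [-3.77395306  1.71270857  7.94532792] [0.55556555 0.04089886 0.09139831] 60.030659437179565
scene pot_rim 0.58 [364. 199.] [0.564  0.2755 0.045 ]
scene dauber_grip 0.83 [123. 182.] [ 0.4947 -0.2646  0.125 ]
scene dauber_tip 0.78 [132. 218.] [ 0.4858 -0.2672  0.01  ]
scene oil_bottle 0.62 [371. 274.] [0.7426 0.2258 0.    ]
scene carton 0.91 [164. 312.] [ 0.7564 -0.1968  0.    ]
scene driver 0.69 [243. 184.] [0.3931 0.0143 0.    ]
scene driver 0.63 [264. 194.] [0.4478 0.0615 0.    ]
side pot_rim 0.42 [222. 139.] [0.5476 0.2828 0.045 ]
side dauber_grip 0.79 [230. 301.] [ 0.4775 -0.2758  0.125 ]
side dauber_tip 0.85 [231. 325.] [ 0.4778 -0.2669  0.01  ]
side dauber_tip 0.38 [231. 296.] [ 0.4891 -0.2059  0.01  ]
side oil_bottle 0.59 [286. 153.] [0.7351 0.2369 0.    ]
side oil_bottle 0.34 [266. 190.] [ 0.6381  0.0927 -0.    ]
side flat_tin 0.89 [175. 317.] [ 0.3713 -0.2234  0.    ]
side carton 0.73 [345. 270.] [ 0.7518 -0.1879 -0.    ]
side driver 0.92 [183. 230.] [ 0.4043  0.0005 -0.    ]
1848
```

View pics/w7.png

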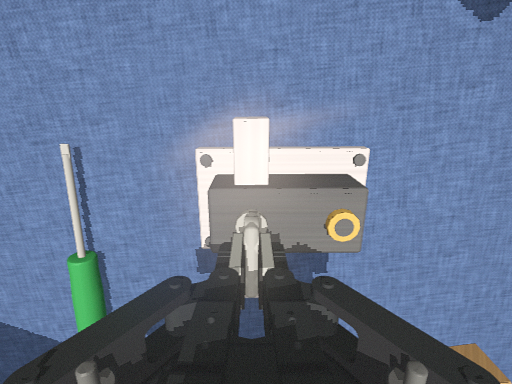

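The wrist picture shows the wings gripped between the pads at (250,240), square to the block's long side and a quarter turn from seated. Everything else is where it was, so I'll hand in.

```bash
python3 -c "
from bench import bot
print(bot.finish_job())"
```

```text
the job is handed in; nothing more can be done
None
```

I handed the job in at about 25 s of the 67 s allowed: the dauber was dipped, touched to the oil cup (4.7 N) and stood back upright in its stand, then the thumbscrew was seated and backed off a quarter turn, still gripped. The hand-in call returned no verdict.

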